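# Push the drip pan under the carburettor stand

## Task

Push the flat yellow-edged drip pan along the bench, keeping it flat, under the low blue stand that carries the two carburettors, until it lies straight in the stand with the same length of pan showing on both sides. Only push it with the fingers: do not lift or tip it, do not bump the stand or carburettors with the robot, and leave the other parts on the bench where they are. Finish with the robot clear of everything.

Things in the scene. Friction and masses are not known exactly. Their poses are not given: they have to be found in the camera images.
- stand: Fixed low blue stand with two carburettors (to 128 mm high, 42 mm either way in y). Origin on the bench at its middle. Passage along its y, open both ends: skids 80 mm long (y -40 to 40), 16 wide, inner faces at x = -67 and 67 mm; crossbars along x at y = -30 and 30 mm, 16 wide, 166 long, underside 23, top 31 mm above the bench
- pan: Loose flat drip pan, yellow rim, flush slotted cover, solid: 110 (x) by 200 (y) by 18 mm high, 0.25-0.5 kg. Origin: centre of its underside. Starts 180-220 mm (centre to centre) off either the +y or -y end of the stand, up to 30 mm sideways and 0.2 rad out of line. Slides with ordinary friction. In place 60 mm shows beyond the skids at each end
- bowl: Bystander: loose aluminium float bowl, 64 x 56 mm flange, 56 mm high, brass-tipped, origin at its underside. It stands off the other end of the stand, about 200 mm from the stand's centre
- bowl2: Bystander: a second float bowl of the same make, beyond the stand
- jar: Bystander: amber jar with red lid, 60 mm across, 85 mm high, origin at its underside, beyond the stand
Not all that is in view belongs to the job. Several things have the shape of the pan; the one meant has the colours described above.

How it is judged:
On the way:
1. the pan's leading end has gone in under the stand, flat and in line with the passage (y of pan in the frame of stand between -0.11 and 0.11 m and x of pan in the frame of stand between -0.02 and 0.02 m and angle between pan's own z axis and vertical below 0.06 rad), for 0.1 s.
At the end, for the whole second after the job is handed in: The pan lies at rest, flat on the bench under the stand, its centre within 15 mm of the stand's centre lengthways and sideways, and in line with the passage to 0.12 rad (y of pan in the frame of stand between -0.015 and 0.015 m and x of pan in the frame of stand between -0.015 and 0.015 m and angle between the y axis of pan and the y axis of stand, either way round below 0.12 rad and angle between pan's own z axis and vertical below 0.04 rad and height (world z) of pan below 0.004 m and linear speed of pan below 0.01 m/s); the robot touches nothing.
It fails at once if the pan is lifted off the bench (height (world z) of pan above 0.012 m).
It fails at once if the pan is tipped by more than 0.1 rad (angle between pan's own z axis and vertical above 0.1 rad).
It fails at once if the robot bumps the stand or carburettors (more than 10 N) (contact force between any of the fingers, the arm and stand above 10 N).
It fails at once if another part on the bench is moved by more than 20 mm or tipped over (distance of any of bowl, bowl2, jar from where it was at the start of the episode above 0.02 m or angle between any of bowl, bowl2, jar's own z axis and vertical above 0.5 rad).
It also fails if it takes over 64 s, if anything falls off the work surface, if the arm or the gripper's body presses on something with over 40 N, if the wrist force passes 120 N, or if a joint passes its speed limit or range.

## Robot

A 7-joint arm with a two-finger parallel gripper is mounted at the origin on the work surface. World frame = base frame: x ahead of the robot, y to its left, z up, the work surface at z = 0. Lengths are in m, angles in rad, forces in N, time in s.
With the tool pointing down it reaches from about 0.4 to 0.85 m from the base axis. Payload 4.5 kg.
Tool frame: the origin (TCP) lies at the very end of the fingers, on their centre line; the grasp point (between the pads) lies 19 mm behind it (manip.grasp_offset is the distance from the TCP to the grasp point, in m); z points along the fingers, y is the line along which they close (so a half turn about z gives the same grasp; the last joint's range is limited). The gripper opens to 88 mm and grips with 3 to 60 N. Pads are 18 mm wide; open, the fingers measure 123 mm over their backs; the gripper's body (75 mm by 187 mm) begins 45 mm behind the grasp point.
Start: joints at [1.196, 0.689, -0.195, 1.565, 0.157, 0.902, -0.215], TCP at [0.248, -0.574, 0.239] pointing down, gripper open.
Joint ranges: [-3.01, 3.01], [-0.46, 2.08], [-1.47, 1.51], [0.13, 2.56], [-1, 4.14], [0.04, 2.09], [-2.66, 2.66]. Speed limits (rad/s): [2.57, 2.57, 3.14, 3.14, 3.14, 3.14, 3.14].

## Interface

Orientations are given as a unit quaternion [w, x, y, z].
In Python, from plant import manip, cams gives the robot as it stands. The module is installed in compiled form; this text tells all that it offers.
- The arm moves only by the tool play_rows, never from a script. Its argument "targets" is a list of rows, each a list of 5 numbers: the closure, from -1 (fully open) to 1 (shut), then the shift along the tool's x, y, z as a fraction of full scale, then the turn about the tool's z as a fraction of full scale. In form: [[gripper, tx, ty, tz, yaw], ...]. A call has exactly 8 rows; each row is the pose to reach, as a shift and turn from the pose commanded when the call began, along the tool's axes at that moment, turning the shorter way round; what a row does not reach only later rows make up. Full scale, the value 1, is 0.2 m for a shift and 2 pi rad for a turn. A row lasts 1/10 s, in which the tool goes at most 50 mm and 8.59 degrees, less where a joint would pass 70% of its speed; a pose out of reach is approached as far as the arm can. A call with a number of a shift or a turn outside -1 to 1 is refused whole. A call with a gripper value outside its range is refused whole. The fingers move at their own pace and stop on an object; "grip_force" is the grip in N (left out, the last holds). Time passes only in rows, so rows that repeat a pose let the fingers close, or fill a call up. It gives the time, the measured TCP pose, the force, the opening and the grip force at its end, in the units of the state.
- manip.state(): the state, without advancing time (a new reading comes with each control period).
- cams.grab_frame(name): name is "side" or "top"; returns the picture (400x640x3 uint8, red, green, blue); there is no depth.
- cams.calibration(name): a dict with "camera_matrix" (3x3 intrinsics, pixels), "R" (3x3) and "t" (3): a world point X has camera coordinates R X + t. Camera axes: x right, y down, z forward; pixel columns grow to the right and rows downward; lengths in m; the calibration is good to about 2 mm. A picture is of the moment at which its call begins. calibration takes no time and is no camera call.
- manip.close_job(): hands the job in; it is judged then, once.
The state is a dict: "t": time; "q": joint angles; "joint_velocities": joint speeds; "tau": joint torques, N m; "ee_pos": TCP position; "ee_rot": TCP orientation; "contact_force": force on the tool from outside, world axes, zero at the start; "wrist_torque": the same for the moment, N m; "finger_gap": finger opening in m; "grip_force": force on a finger pad.
Only numpy, scipy, OpenCV 4.12 (cv2) and the standard library are available. Lean on these libraries where they do the work, as an engineer would, in place of code of your own. Each camera call takes 0.05 s, during which the arm holds its last target. There are 200 camera calls.

## Working session

There is one attempt and no reset: what is moved stays moved. The work goes in short steps, Python scripts to look and compute and a tool call to move; the robot and the scene stay as the last step left them, time stands still between calls to the robot, and variables do not carry over. Pictures are saved under pics/ and viewed, at most 10 in all, crops included, and the job is handed in when it is done.

Besides the shell and the picture viewer there is one more tool, called after "Emit:" by a JSON object that holds its "fn" and its "kwargs". play_rows: Moves the arm, as the interface text tells. Shift numbers are shares of 0.2 m and turn numbers shares of 2 pi rad, none past 1 either way. Its arguments: {"type":"object","properties":{"targets":{"type":"array"},"grip_force":{"type":"number"}},"required":["targets"]}

```bash
mkdir -p pics
python3 - <<'E'
from plant import manip,cams
import cv2
for n in("top","side"):
    cv2.imwrite(f"pics/{n}0.png",cams.grab_frame(n)[:,:,::-1]); c=cams.calibration(n); print(n,c)
s=manip.state();print(s["t"],s["ee_pos"],s["ee_rot"],s["finger_gap"])
E
```

```text
top {'camera_matrix': array([[436.45744878,   0.        , 319.17378006],
       [  0.        , 436.45744878, 202.48412065],
       [  0.        ,   0.        ,   1.        ]]), 'R': array([[-0.11625139, -0.99321567, -0.00287164],
       [-0.96820318,  0.11396767, -0.22269706],
       [ 0.22151348, -0.02310851, -0.97488347]]), 't': array([-0.02455502,  0.57707534,  1.12725273])}
side {'camera_matrix': array([[427.9585668 ,   0.        , 314.24871675],
       [  0.        , 427.9585668 , 193.31932916],
       [  0.        ,   0.        ,   1.        ]]), 'R': array([[-0.99961316, -0.02751232, -0.00407356],
       [-0.01773591,  0.74340059, -0.66861125],
       [ 0.02142334, -0.66828036, -0.74360097]]), 't': array([0.57518038, 0.0751785 , 1.16815783])}
0.1 [ 0.24821027 -0.57297933  0.23799782] [-7.93845520e-04  9.79164908e-01  2.03065021e-01 -2.22143535e-04] 0.08812341972892175
```

View pics/top0.png

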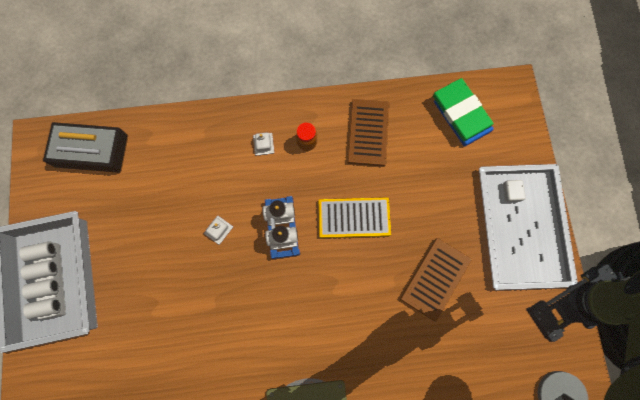

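View pics/side0.png

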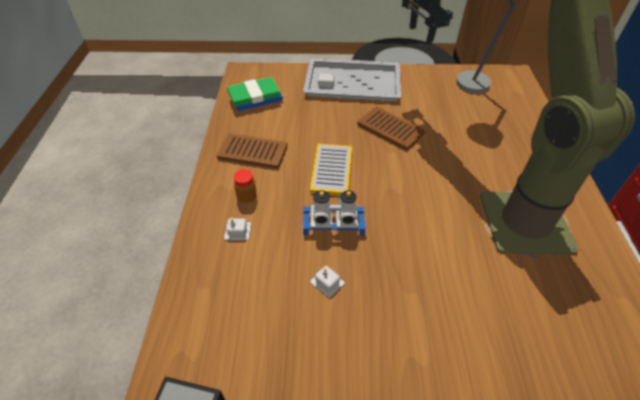

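The top view shows the yellow pan at about (355,217) and the stand at (281,228). A bowl is beyond the stand at (218,230), the second bowl at (263,143) and the jar at (307,135). The side view agrees, with the pan at (332,168) and the stand at (334,215). The pan has to be pushed in world +y.

```bash
cat > h.py <<'E'
from plant import manip,cams
import cv2,numpy as np
def cast(n,uv,z):
    c=cams.calibration(n);K,R,t=c["camera_matrix"],c["R"],c["t"]
    uv=np.atleast_2d(uv).astype(float)
    d=np.c_[uv,np.ones(len(uv))]@np.linalg.inv(K).T@R; o=-R.T@t
    return (o+d*((z-o[2])/d[:,2])[:,None])[:,:2]
def mask(im,lo,hi): return cv2.inRange(cv2.cvtColor(im,cv2.COLOR_RGB2HSV),lo,hi)
def big(m): 
    k,l,s,_=cv2.connectedComponentsWithStats(m); i=1+np.argmax(s[1:,4]); return (l==i).astype(np.uint8)
def pts(m): v,u=np.nonzero(m); return np.c_[u,v]
def pan(im,n):
    m=big(mask(im,(22,150,120),(35,255,255)))
    return cv2.minAreaRect(cast(n,pts(m),.018).astype(np.float32)*1000)
E
python3 - <<'E'
from h import *
for n in("top","side"):
    im=cv2.imread(f"pics/{n}0.png")[:,:,::-1].copy()
    r=pan(im,n);print(n,"pan",r);print(cv2.boxPoints(r))
    m=mask(im,(100,130,50),(125,255,255)); 
    m[:180]=0;m[270:]=0;m[:,:240]=0;m[:,400:]=0
    p=pts(m);print(len(p),p.min(0),p.max(0)); w=cast(n,p,.031).astype(np.float32)*1000
    r=cv2.minAreaRect(w);print("stand",r);print(cv2.boxPoints(r))
    cv2.imwrite(f"pics/{n}c.png",cv2.resize(cv2.cvtColor(im[170:260,240:400],cv2.COLOR_RGB2BGR),None,fx=5,fy=5,interpolation=cv2.INTER_CUBIC))
a=cv2.imread("pics/topc.png");b=cv2.imread("pics/sidec.png")
cv2.imwrite("pics/c.png",cv2.resize(np.vstack([a,b]),(533,600)))
E
```

```text
top pan ((527.857177734375, -185.72586059570312), (200.21742248535156, 110.036376953125), 84.77984619140625)
[[ 463.95898  -280.41367 ]
 [ 573.539    -290.42508 ]
 [ 591.7554    -91.038055]
 [ 482.17535   -81.02664 ]]
269 [266 197] [298 257]
stand ((521.9404907226562, 20.046579360961914), (163.5987548828125, 74.96430206298828), 1.4498332738876343)
[[439.21893   55.44707 ]
 [441.11566  -19.49323 ]
 [604.66205  -15.353912]
 [602.7653    59.586388]]
side pan ((578.650634765625, -180.45326232910156), (34.224464416503906, 200.457763671875), 3.695838451385498)
[[ 555.1132   -81.53588]
 [ 568.0347  -281.57675]
 [ 602.18805 -279.37064]
 [ 589.26654  -79.32977]]
235 [304 208] [364 234]
stand ((522.787841796875, 36.50086212158203), (157.51394653320312, 87.36597442626953), 1.3807382583618164)
[[443.00113    78.27343  ]
 [445.10635    -9.067177 ]
 [602.5746     -5.2717056]
 [600.46936    82.0689   ]]
```

View pics/c.png

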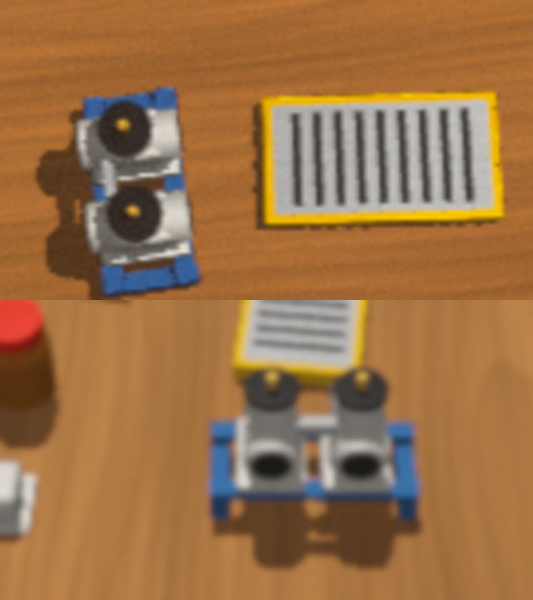

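```bash
cat >> h.py <<'E'
from scipy.spatial.transform import Rotation as Ro
S=np.array([.522,.020]);SY=np.radians(1.42)
def rel(xyz,ang):  # target TCP, world angle (deg) of tool y -> row numbers
    s=manip.state();w,x,y,z=s["ee_rot"];M=Ro.from_quat([x,y,z,w]).as_matrix()
    a=np.degrees(np.arctan2(M[1,1],M[0,1])); d=M.T@(np.array(xyz)-s["ee_pos"])/.2
    return np.round(np.r_[d,-((ang-a+180)%360-180)/360],4)
def tcp(xs,ys,yaw,off=.109): # pan pose in stand frame -> TCP world xy, tool y angle
    c,s=np.cos(SY),np.sin(SY); p=S+np.array([[c,-s],[s,c]])@[xs,ys]
    th=SY+np.radians(yaw); return p-off*np.array([-np.sin(th),np.cos(th)]),np.degrees(th)
E
python3 - <<'E'
from h import *
im=cv2.imread("pics/top0.png")[:,:,::-1].copy()
m=mask(im,(0,80,40),(14,255,170)); m[:235]=0;m[310:]=0;m[:,:395]=0;m[:,475:]=0
r=cv2.minAreaRect(cast("top",pts(big(m)),.018).astype(np.float32)*1000);print(r,cv2.boxPoints(r))
p,a=tcp(.0009,-.206,-6.6,.145);print(p,a);print(rel([*p,.12],a),rel([*p,.006],a))
E
```

```text
((351.52337646484375, -386.2396240234375), (228.12646484375, 200.83834838867188), 83.29925537109375) [[ 238.48085 -487.80643]
 [ 437.94727 -511.241  ]
 [ 464.56592 -284.67282]
 [ 265.0995  -261.23825]]
[ 0.51491332 -0.33032225] -5.18
[ 1.7061 -0.582   0.5908 -0.1705] [ 1.7062 -0.581   1.1608 -0.1705]
```

Emit:
{"fn": "play_rows", "kwargs": {"targets": [[-1, 0.2, -0.07, 0, -0.02], [-1, 0.4, -0.14, 0, -0.04], [-1, 0.6, -0.2, 0, -0.06], [-1, 0.85, -0.29, 0.0, -0.085], [-0.4, 0.85, -0.29, 0, -0.11], [-0.4, 0.85, -0.29, 0, -0.13], [-0.4, 0.85, -0.29, 0, -0.15], [-0.4, 0.85, -0.29, 0, -0.1705]]}}

```text
t: 0.9
ee_pos: [0.3812, -0.4524, 0.2383]
ee_rot: [-0.0, 0.737, 0.676, -0.0]
contact_force: [-0.2, 0.2, -0.4]
finger_gap: 0.0619
grip_force: 0.0
```

Run:
```python
from h import *
print(cast("top",[(437,239),(470,255),(430,318),(402,297)],.018))
p,a=tcp(.0009,-.206,-6.6,.145);print(rel([*p,.12],a),manip.state()["finger_gap"])
```

```text
[[ 0.43890314 -0.40674948]
 [ 0.38438155 -0.48942381]
 [ 0.23105444 -0.35067875]
 [ 0.2941026  -0.28493004]]
[0.665  0.6149 0.5913 0.0008] 0.06190906883084213
```

Emit:
{"fn": "play_rows", "kwargs": {"targets": [[-0.4, 0.17, 0.15, 0, 0], [-0.4, 0.34, 0.31, 0, 0], [-0.4, 0.5, 0.46, 0.0, 0], [-0.4, 0.665, 0.615, 0.15, 0], [-0.4, 0.665, 0.615, 0.3, 0], [-0.4, 0.665, 0.615, 0.45, 0], [-0.4, 0.665, 0.615, 0.59, 0], [-0.4, 0.665, 0.615, 0.59, 0]]}}

```text
t: 1.7
ee_pos: [0.513, -0.3301, 0.1169]
ee_rot: [-0.004, 0.738, 0.675, -0.002]
contact_force: [-1.0, -0.1, -0.7]
finger_gap: 0.0615
grip_force: 0.0
```

Run:
```python
from h import *
p,a=tcp(.0009,-.206,-6.6,.145);print(rel([*p,.006],a))
```

```text
[-1.800e-03  1.390e-02  5.542e-01  1.000e-04]
```

Emit:
{"fn": "play_rows", "kwargs": {"targets": [[-0.4, 0, 0.005, 0.1, 0], [-0.4, 0, 0.005, 0.2, 0], [-0.4, 0, 0.005, 0.3, 0], [-0.4, 0, 0.005, 0.4, 0], [-0.4, 0, 0.005, 0.48, 0], [-0.4, 0, 0.005, 0.54, 0], [-0.4, 0, 0.005, 0.55, 0], [-0.4, 0, 0.005, 0.55, 0]]}}

```text
t: 2.5
ee_pos: [0.5172, -0.3316, 0.011]
ee_rot: [0.0, 0.738, 0.674, 0.0]
contact_force: [-0.2, 0.4, -0.7]
finger_gap: 0.0615
grip_force: 0.0
```

Run:
```python
from h import *
im=cams.grab_frame("top");cv2.imwrite("pics/t1.png",im[:,:,::-1]);print(pan(im,"top"),manip.state()["ee_pos"])
for x,y,w in[(.9,-206,-6.6),(1,-196,-5.8),(1.7,-178,-3),(2.7,-162,-.6),(3.3,-146,2)]:
    p,a=tcp(x/1e3,y/1e3,w);print(rel([*p,.007],a))
```

```text
((528.208251953125, -186.41384887695312), (199.25628662109375, 109.11042022705078), 83.32923889160156) [ 0.51741826 -0.33172488  0.01135322]
[ 1.859e-01 -1.320e-02  2.170e-02 -1.000e-04]
[ 0.2356 -0.0109  0.0217 -0.0023]
[ 0.3265  0.0088  0.0217 -0.0101]
[ 0.4084  0.0273  0.0216 -0.0167]
[ 0.4914  0.0456  0.0216 -0.024 ]
```

View pics/t1.png

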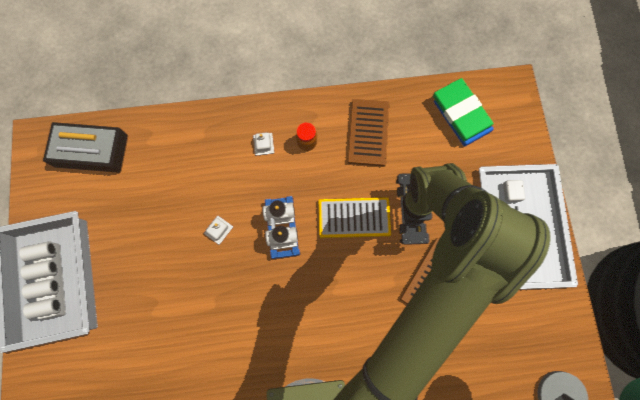

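The gripper is behind the pan, at about (413,215), and square to it. Next is the push, rotating the pan into line on the way.

Emit:
{"fn": "play_rows", "kwargs": {"targets": [[-0.4, 0.06, -0.012, 0.017, 0], [-0.4, 0.12, -0.012, 0.017, 0], [-0.4, 0.165, -0.013, 0.017, 0], [-0.4, 0.2, -0.012, 0.017, -0.0006], [-0.4, 0.235, -0.011, 0.017, -0.0023], [-0.4, 0.265, -0.004, 0.017, -0.005], [-0.4, 0.295, 0.002, 0.017, -0.0075], [-0.4, 0.326, 0.009, 0.017, -0.0101]]}}

```text
t: 3.35
ee_pos: [0.525, -0.2672, 0.0076]
ee_rot: [0.001, 0.716, 0.698, -0.0]
contact_force: [-0.3, -3.3, 2.2]
finger_gap: 0.0617
grip_force: 1.7
```

```bash
cat >> h.py <<'E'
def pst(r):
    (x,y),(w,h),a=r; a=a if w>h else a+90; a=(a-90+90)%180-90
    c,s=np.cos(SY),np.sin(SY);d=np.array([x,y])-S*1000
    return np.round([c*d[0]+s*d[1],-s*d[0]+c*d[1],a-np.degrees(SY),w,h],1)
E
python3 - <<'E'
from h import *
im=cams.grab_frame("top");print(pst(pan(im,"top")),manip.state()["ee_pos"],manip.state()["contact_force"])
for x,y,w in[(2,-178,-3),(2.7,-162,-.6),(3.3,-146,2)]:
    p,a=tcp(x/1e3,y/1e3,w);print(rel([*p,.008],a))
E
```

```text
[  53.4 -164.4   12.    48.9  185.8] [ 0.5255066  -0.26522992  0.00753288] [ 0.35514448 -1.90124568  1.6084057 ]
[-0.0081 -0.0003 -0.0023  0.0005]
[ 0.0723  0.0221 -0.0023 -0.0061]
[ 0.1539  0.0459 -0.0022 -0.0134]
```

Run:
```python
from h import *
im=cams.grab_frame("top");cv2.imwrite("pics/t2.png",im[:,:,::-1])
cv2.imwrite("pics/t2c.png",cv2.resize(im[150:280,230:430,::-1],None,fx=4,fy=4,interpolation=cv2.INTER_CUBIC))
m=mask(im,(20,130,40),(36,255,255));m[:180]=0;m[260:]=0;m[:,:297]=0;m[:,410:]=0
print(m.sum()/255,pst(cv2.minAreaRect(cast("top",pts(m),.018).astype(np.float32)*1000)))
```

```text
559.0 [  -2.1 -214.5   -9.1  291.1  223.4]
```

View pics/t2c.png

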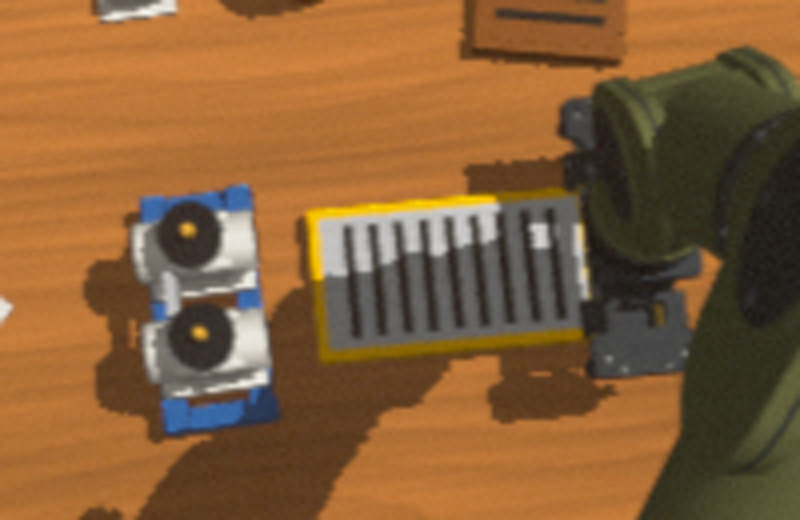

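The crop shows the pan's front corners at (305,212) and (322,361). Its long edges run back to about (570,190) and (582,342), and the fingers are on its rear end.

Run:
```python
from h import *
q=np.array([(305,211),(322,361),(570,189),(582,343)])/4+[230-.4,150-.4]
w=(cast("top",q,.018)-S);c,s=np.cos(SY),np.sin(SY);w=w@np.array([[c,-s],[s,c]])*1000
print(w.round(1)); 
for a,b in((2,0),(3,1)): d=w[b]-w[a];print(np.degrees(np.arctan2(-d[0],d[1])))
d=w[0]-w[1];print("front",d,np.linalg.norm(d),np.degrees(np.arctan2(d[1],d[0])))
```

```text
[[  61.9  -76.8]
 [ -46.1  -74.1]
 [  51.1 -265.8]
 [ -59.2 -255.6]]
-3.26309922237633
-4.133419812155207
front [107.95928411  -2.65120355] 107.99183258682999 -1.4067548773026468
```

Emit:
{"fn": "play_rows", "kwargs": {"targets": [[-0.4, 0.02, 0.006, -0.001, -0.0018], [-0.4, 0.045, 0.014, -0.001, -0.004], [-0.4, 0.07, 0.021, -0.001, -0.0062], [-0.4, 0.09, 0.027, -0.001, -0.008], [-0.4, 0.11, 0.033, -0.001, -0.01], [-0.4, 0.13, 0.039, -0.001, -0.0118], [-0.4, 0.154, 0.046, -0.001, -0.0134], [-0.4, 0.154, 0.046, -0.001, -0.0134]]}}

```text
t: 4.25
ee_pos: [0.5351, -0.2346, 0.0075]
ee_rot: [-0.0, 0.686, 0.728, 0.001]
contact_force: [-0.3, 0.2, -0.1]
finger_gap: 0.0618
grip_force: 0.0
```

Run:
```python
from h import *
im=cams.grab_frame("top")
cv2.imwrite("pics/t3c.png",cv2.resize(im[150:280,230:430,::-1],None,fx=4,fy=4,interpolation=cv2.INTER_CUBIC))
s=manip.state();print(s["ee_pos"],s["contact_force"],s["wrist_torque"])
for x,y,w in[(3.3,-146,2),(2.2,-110,1.5),(1.6,-80,1.1)]:
    p,a=tcp(x/1e3,y/1e3,w);print(rel([*p,.008],a))
```

```text
[ 0.53491646 -0.23500177  0.00752934] [ 3.11745147e-05  1.64009062e-01 -2.12414024e-01] [-0.08434915 -0.04803701  0.02295019]
[ 0.0015  0.0026 -0.0024 -0.0002]
[ 0.1816 -0.0016 -0.0022  0.0012]
[ 0.3316 -0.0034 -0.002   0.0023]
```

View pics/t3c.png

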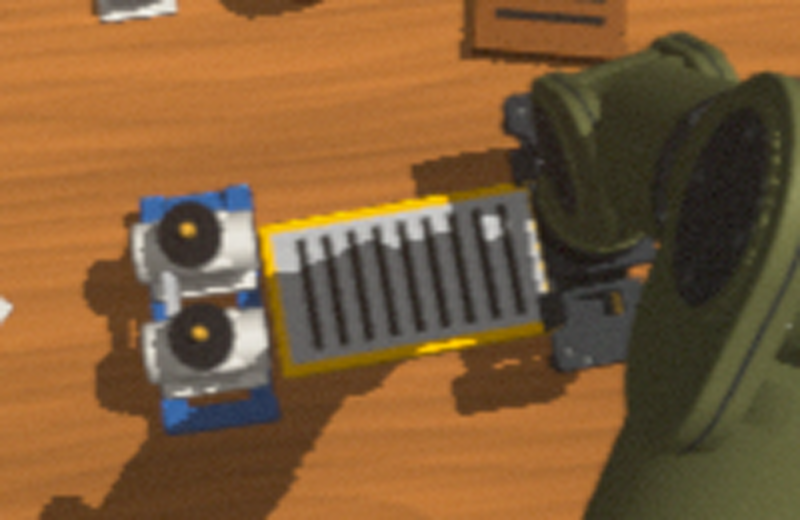

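The front corners are at (262,228) and (284,377), and the edges run to about (525,187) and (545,333). The pan's front is just at the stand.

```bash
cat >> h.py <<'E'
def edges(q):
    q=np.array(q)/4+[230-.4,150-.4]
    w=(cast("top",q,.018)-S);c,s=np.cos(SY),np.sin(SY);w=w@np.array([[c,-s],[s,c]])*1000
    print(w.round(1)) 
    for a,b in((2,0),(3,1)): d=w[b]-w[a];print(np.degrees(np.arctan2(-d[0],d[1])))
    d=w[0]-w[1];print("front",np.linalg.norm(d),np.degrees(np.arctan2(d[1],d[0])))
E
python3 -c "
from h import *
edges([(262,228),(284,377),(525,187),(545,333)])"
```

```text
[[  54.   -44.9]
 [ -53.4  -46.4]
 [  57.1 -234.3]
 [ -48.6 -231.2]]
0.9511261727712778
1.5040441352176799
front 107.38843421115777 0.8014472087347965
```

Emit:
{"fn": "play_rows", "kwargs": {"targets": [[-0.4, 0.04, 0, 0, 0.0003], [-0.4, 0.08, -0.001, 0, 0.0006], [-0.4, 0.12, -0.001, 0, 0.0009], [-0.4, 0.16, -0.001, 0, 0.0011], [-0.4, 0.2, -0.002, 0, 0.0014], [-0.4, 0.245, -0.002, 0, 0.0017], [-0.4, 0.29, -0.003, 0, 0.002], [-0.4, 0.33, -0.003, 0, 0.0023]]}}

```text
t: 5.1
ee_pos: [0.5302, -0.1693, 0.0075]
ee_rot: [-0.0, 0.692, 0.722, 0.0]
contact_force: [-0.1, -1.7, -0.7]
finger_gap: 0.0619
grip_force: 0.7
```

Run:
```python
from h import *
s=manip.state();print(s["ee_pos"],s["contact_force"])
for x,y,w in[(1.6,-80,1.1),(.8,-40,.5),(0.2,-15,.2),(0,0,0)]:
    p,a=tcp(x/1e3,y/1e3,w);print(rel([*p,.008],a))
```

```text
[ 0.5302162  -0.16928898  0.00752041] [-0.10888913 -1.73376035 -0.74760387]
[ 0.0023  0.0009 -0.0024 -0.0002]
[ 0.2023 -0.0052 -0.0024  0.0015]
[ 0.3274 -0.0088 -0.0023  0.0023]
[ 0.4024 -0.0104 -0.0023  0.0029]
```

Emit:
{"fn": "play_rows", "kwargs": {"targets": [[-0.4, 0.04, -0.001, 0, 0.0003], [-0.4, 0.08, -0.002, 0, 0.0006], [-0.4, 0.12, -0.003, 0, 0.0009], [-0.4, 0.16, -0.004, 0, 0.0012], [-0.4, 0.2, -0.005, 0, 0.0015], [-0.4, 0.245, -0.006, 0, 0.0018], [-0.4, 0.29, -0.007, 0, 0.0021], [-0.4, 0.327, -0.009, 0, 0.0023]]}}

```text
t: 5.9
ee_pos: [0.5257, -0.1039, 0.0075]
ee_rot: [-0.0, 0.697, 0.717, 0.0]
contact_force: [0.1, -1.6, -0.7]
finger_gap: 0.0616
grip_force: 0.8
```

Run:
```python
from h import *
im=cams.grab_frame("top")
cv2.imwrite("pics/t4c.png",cv2.resize(im[150:280,230:430,::-1],None,fx=4,fy=4,interpolation=cv2.INTER_CUBIC))
s=manip.state();print(s["ee_pos"],s["contact_force"])
for x,y,w in[(0.2,-15,.2),(0,0,0)]:
    p,a=tcp(x/1e3,y/1e3,w);print(rel([*p,.008],a))
```

```text
[ 0.52578182 -0.10214692  0.00755091] [ 0.00806198  0.048935   -0.38756498]
[-0.009  -0.0009 -0.0023  0.0003]
[ 0.066  -0.0034 -0.0021  0.0009]
```

View pics/t4c.png

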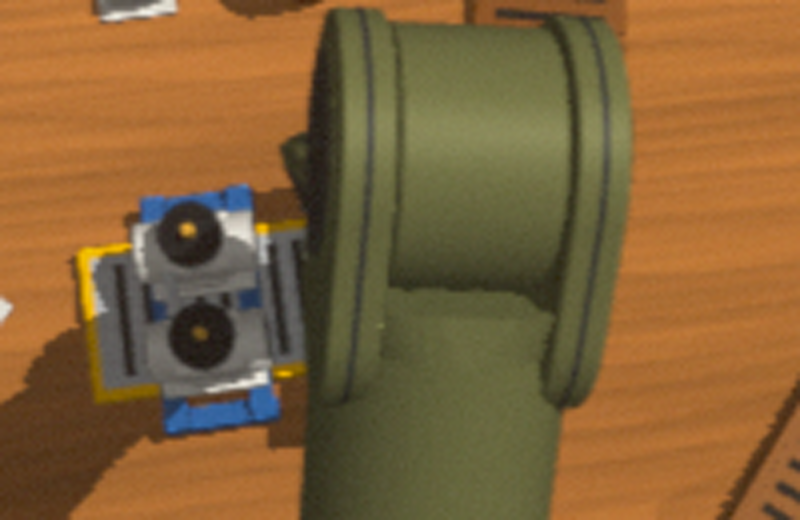

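The pan shows through the far side of the stand, with front corners at about (78,251) and (95,402).

```bash
python3 -c "
from h import *
edges([(78,251),(95,402),(310,222),(310,370)])"
```

```text
[[ 55.9  86.1]
 [-52.2  85.7]
 [ 53.5 -79.2]
 [-51.1 -65. ]]
-0.8300055552283067
0.39614998217095054
front 108.02348434763205 0.218149254055134
```

Emit:
{"fn": "play_rows", "kwargs": {"targets": [[-0.4, 0.012, 0, 0, 0.0002], [-0.4, 0.024, -0.001, 0, 0.0004], [-0.4, 0.036, -0.002, 0, 0.0006], [-0.4, 0.048, -0.003, 0, 0.0008], [-0.4, 0.058, -0.003, 0, 0.0009], [-0.4, 0.066, -0.003, 0, 0.0009], [-0.4, 0.066, -0.003, 0, 0.0009], [-0.4, 0.066, -0.003, 0, 0.0009]]}}

```text
t: 6.75
ee_pos: [0.5248, -0.0915, 0.0075]
ee_rot: [-0.0, 0.699, 0.715, 0.0]
contact_force: [-1.1, -0.8, -0.3]
finger_gap: 0.0617
grip_force: 0.4
```

Emit:
{"fn": "play_rows", "kwargs": {"targets": [[-0.4, -0.05, 0, 0, 0], [-0.4, -0.12, 0, 0, 0], [-0.4, -0.24, 0, 0, 0], [-0.4, -0.4, 0, -0.05, 0], [-0.4, -0.6, 0, -0.2, 0], [-0.4, -0.8, 0, -0.4, 0], [-0.4, -1, 0, -0.6, 0], [-0.4, -1, 0, -0.7, 0]]}}

```text
t: 7.55
ee_pos: [0.5279, -0.2986, 0.1493]
ee_rot: [0.002, 0.702, 0.712, -0.001]
contact_force: [1.4, -0.6, 0.3]
finger_gap: 0.0618
grip_force: 0.0
```

Run:
```python
from h import *
im=cams.grab_frame("top");a=im[150:280,230:430]
b=cams.grab_frame("side")[140:270,230:430]
for n,i in(("t5c",a),("s5c",b)): cv2.imwrite(f"pics/{n}.png",cv2.resize(i[:,:,::-1],None,fx=4,fy=4,interpolation=cv2.INTER_CUBIC))
s=manip.state();print(s["t"],s["ee_pos"],s["contact_force"])
```

```text
7.65 [ 0.53089034 -0.29644097  0.15142219] [ 0.96625661 -0.09795509  0.3150625 ]
```

View pics/t5c.png

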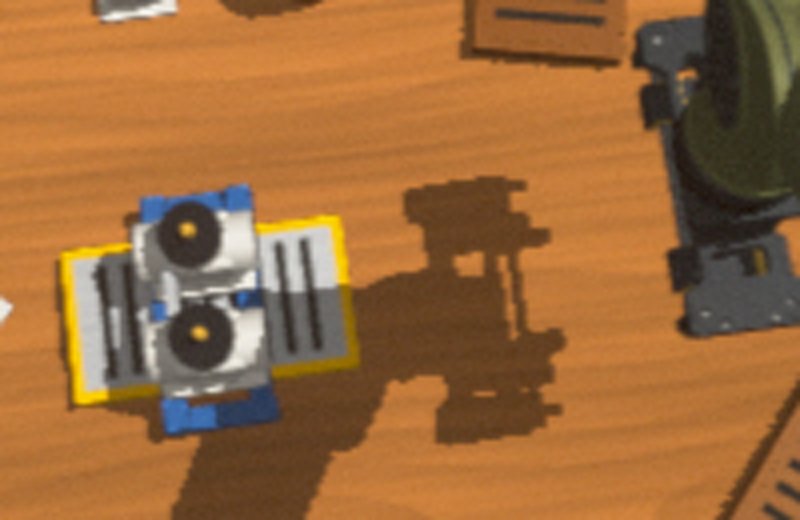

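View pics/s5c.png

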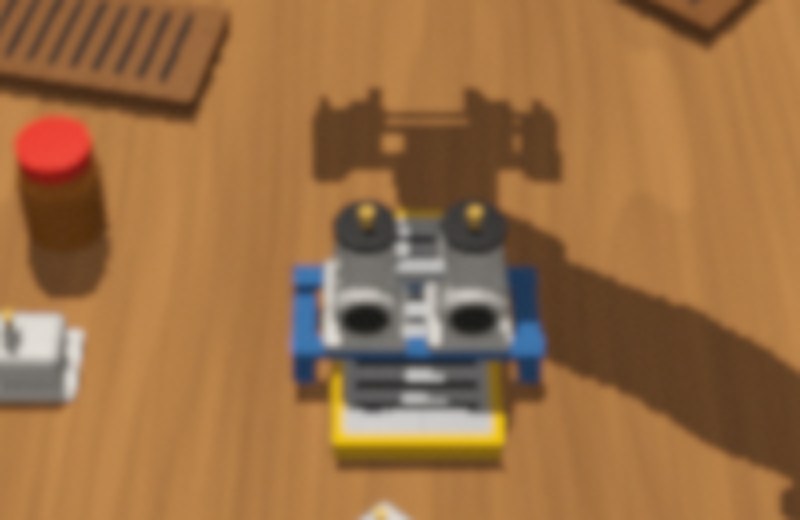

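The pan's corners are at (60,252), (76,405), (342,215) and (358,368) in the top crop. In the side crop the skid fronts meet the bench at about (302,380) and (530,380). I'll check both against the stand's centre.

Run:
```python
from h import *
edges([(60,252),(76,405),(342,215),(358,368)])
c,s=np.cos(SY),np.sin(SY);T=np.array([[c,-s],[s,c]])
print((cast("side",np.array([(294,380),(313,380),(520,382),(540,382)])/4+[229.6,139.6],0)-S)@T*1000)
print((cast("side",np.array([(333,442),(504,440)])/4+[229.6,139.6],.018)-S)@T*1000)
print(manip.state()["contact_force"])
```

```text
[[  56.9   98.8]
 [ -52.4   98.9]
 [  55.3 -102.4]
 [ -54.5  -98.3]]
-0.4688517568542389
-0.6047158378946207
front 109.31610684175403 -0.09258611575883431
[[ 82.42870215  39.18128767]
 [ 69.77250973  39.18478716]
 [-67.90960839  40.86861078]
 [-81.20132594  40.87218922]]
[[ 56.03008029 101.1236102 ]
 [-52.42302368  99.60574592]]
[ 0.96625661 -0.09795509  0.3150625 ]
```

The pan's centre is within about 2 mm of the stand's centre and in line to 0.5°. The skids measure 40 mm out as they should, and the robot is clear.

```bash
python3 -c "
from plant import manip
print(manip.close_job())"
```

```text
the job is handed in; nothing more can be done
None
```

The pan lies flat and in line under the stand, centred to about 2 mm and 0.5° by the camera measurements; the robot is clear, and the job was handed in at about 8 s with no verdict returned.

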